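# Draw the welded pipe ring out from under the fume nozzle with the pull hook

### The job

Take the pull hook from its rest, reach in under the fume nozzle, drop the hook's end into the bore of the welded pipe ring that stands there and draw the ring out across the table until it stands upright wholly on the smooth plate and wholly clear of the nozzle seen from above. Then lay the hook back on its rest, bent end down as you found it, and let go. Touch the ring only with the hook, do not knock the nozzle, and leave the other things on the table where they are.

Things in the scene. Friction and masses are not known exactly. Their poses are not given: they have to be found in the camera images.
- pipe_ring: The work: plain steel ring of two short pipes butt-welded together (weld bead round it at mid-height), standing on end on the table under the nozzle. 114 mm outside diameter, 102 mm bore open at both ends, 6 mm wall, 50 mm tall, about 0.75 kg; slides under a pull of some 3 to 9 N. Origin at the centre of its underside, z up along the bore.
- nozzle: Fume nozzle, fixed: a maroon funnel hanging mouth down from a black duct that goes up and off to -y. Its mouth is a level circle of 140 mm radius 240 mm above the table; it narrows to 68 mm radius at 340 mm height. Open on all sides below the mouth. Origin on the table straight below the mouth's middle; the ring starts 38 to 62 mm from it towards -y, within 15 mm in x.
- hook: Pull hook, 0.245 kg: a steel box-section handle 80 mm long, 22 wide, 26 high, then a round bar of 10 mm diameter running straight on, its end bent square down 130 mm ahead of the origin. Origin at the handle's middle on the bar's axis; x along the bar to the bend, y across the width, z up (bent end points to -z). Lies level in the rest pointing to about -y; balances some 30 mm ahead of the origin.
- hook_tip (a point): Centre of the round end of the hook's bent-down finger (10 mm diameter): 130 mm ahead of the handle's middle and 42 mm below the bar's axis; the metal ends 5 mm below this point.
- rest: The hook's rest, fixed: foot plate 170 x 80 x 6 mm. Origin on the table below the handle's middle, x along the hook to its bend, z up. 30 mm behind the origin a 14 mm thick flat saddle at 62 mm height carries the handle, 32 mm wide, 46 at the tops (75 mm high) of its flared lips; 78 mm ahead a 6 mm thick vee fork carries the bar, 48 mm wide at its top, 90 mm high.
- rest_seat (a point): Where the hook's origin (handle's middle) belongs: 75 mm straight above the rest's origin, the hook's x along the rest's x. A centimetre or two along the hook's length does not matter.
- seam (a point): A point at table height on the straight edge, parallel to x, where the barred grating (on the -y side) meets the smooth bright plate (on the +y side). All of the table top is flush. The plate reaches 660 mm to +y from the edge, and from x = 0.29 to 0.91.
- block: Bystander: dark steel block 60 by 70 by 45 mm tall. Origin at the centre of its underside, as with the other bystanders.
- small_pipe: Bystander: a smaller dark pipe piece, 76 mm diameter, 60 mm tall.
- chip_hammer: Bystander: chipping hammer lying flat, about 250 mm long, head 160 mm across, 24 mm high.
- wire_brush: Bystander: wooden wire brush, 265 mm long, 30 mm wide, 43 mm high.
- magnet: Bystander: flat welding magnet, 90 by 90 by 16 mm high.
- grinder: Bystander: angle grinder at the back of the table, about 330 mm long, 80 mm high.
Things that resemble listed ones, but are neither listed nor needed, are in the scene too. What is shaped like the pipe_ring but red or turquoise is not meant.

How it is judged:
By the outcome, as a careful person would: the job done as asked, in the order asked, and still so for the second after the job is handed in, with the robot touching nothing.
It also fails if it takes over 58 s, if anything falls off the work surface, if the arm or the gripper's body presses on something with over 40 N, if the wrist force passes 120 N, or if a joint passes its speed limit or range.

### The arm

A 7-joint arm with a two-finger parallel gripper is mounted at the origin on the work surface. World frame = base frame: x ahead of the robot, y to its left, z up, the work surface at z = 0. Lengths are in mm, angles in rad, forces in N, time in s.
With the tool pointing down it reaches from about 425 to 925 mm from the base axis. Payload 6.8 kg.
Tool frame: the origin (TCP) lies between the finger pads; the fingertips stand 14 mm ahead of it and the grasp point (between the pads) lies 5 mm behind it; z points along the fingers, y is the line along which they close (so a half turn about z gives the same grasp; the last joint's range is limited). The gripper opens to 85 mm and grips with 20 to 120 N. Pads are 22 mm wide; open, the fingers measure 114 mm over their backs; the gripper's body (76 mm by 85 mm) begins 54 mm behind the grasp point. The pads swing forward as they close: fully open they stand 13 mm farther back than shut.
Start: joints at [1.191, 0.477, 0.022, 1.555, -0.011, 1.109, -0.083], TCP at [181.223, -650.235, 212.208] pointing down, gripper open.
Joint ranges: [-2.96, 2.96], [-0.34, 2.1], [-1.41, 1.46], [0.24, 2.44], [-1.37, 4.51], [0.17, 1.92], [-2.96, 2.96]. Speed limits (rad/s): [2.39, 2.39, 3.14, 3.14, 3.14, 3.14, 3.14].

### API

Orientations are given as a unit quaternion [w, x, y, z].
In Python, from bench import * gives the robot as it stands.
- The arm moves only by the tool play_rows, never from a script. Its argument "series" is a list of rows, each a list of 7 numbers: the shift along the tool's x, y, z in mm, then the turn, a rotation vector about the tool's x, y, z in degrees, then the finger opening in mm, from 0 to 85.4. In form: [[x, y, z, rx, ry, rz, claw], ...]. A call has exactly 8 rows; each row shifts and turns the commanded pose from where the row before left it, along the tool's axes as they then stand; what a row does not reach is not made up. A row lasts 1/8 s, in which the tool goes at most 62.5 mm and 10.7 degrees, less where a joint would pass 70% of its speed; a pose out of reach is approached as far as the arm can. A call with a gripper value outside its range is refused whole. The fingers move at their own pace and stop on an object; the grip force is fixed at half the most. Time passes only in rows, so rows that do not move let the fingers close, or fill a call up. It gives the time, the measured TCP pose, the force, the opening and the grip force at its end, in the units of the state.
- get_state(): the state, without advancing time (a new reading comes with each control period).
- read_camera(name): name is "scene" or "top" or "wrist"; returns the picture (400x640x3 uint8, blue, green, red); there is no depth.
- camera_params(name): a dict with "fx", "fy", "cx", "cy" (pixels), "rvec" (rotation vector, rad) and "tvec" (3), from world to camera coordinates, as OpenCV has them. Camera axes: x right, y down, z forward; pixel columns grow to the right and rows downward; lengths in mm; the calibration is good to about 2 mm. A picture is of the moment at which its call begins: read the wrist's pose just before it. camera_params takes no time and is no camera call; for the wrist camera it gives the pose at the moment of the call.
- hand_in(): hands the job in; it is judged then, once.
The state is a dict: "t": time; "joints": joint angles; "qvel": joint speeds; "tau": joint torques, N m; "tcp_pos": TCP position; "eef_rot": TCP orientation; "force": force on the tool from outside, world axes, zero at the start; "wrist_torque": the same for the moment, N m; "finger_gap": opening from 0.0 (shut) to 1.0 (fully open); "grasp_force": force on a finger pad.
Only numpy, scipy, OpenCV 4.12 (cv2) and the standard library are available. Lean on these libraries where they do the work, as an engineer would, in place of code of your own. Each camera call takes 0.05 s, during which the arm holds its last target. There are 200 camera calls.

## Working session

There is one attempt and no reset: what is moved stays moved. The work goes in short steps, Python scripts to look and compute and a tool call to move; the robot and the scene stay as the last step left them, time stands still between calls to the robot, and variables do not carry over. Pictures are saved under pics/ and viewed, at most 10 in all, crops included, and the job is handed in when it is done.

Besides the shell and the picture viewer there is one more tool, called after ">>>" in YAML: its name, and indented under it one key for each argument. play_rows: Moves the arm, as the interface text tells. Its arguments: {"type":"object","properties":{"series":{"type":"array","items":{"type":"array","items":{"type":"number"}}}},"required":["series"]}

```bash
mkdir -p pics; ls; python3 - <<'E'
from bench import *
import cv2
s=get_state(); print(s['tcp_pos'],s['eef_rot'],s['force'],s['finger_gap'],s['t'])
for n in ("scene","top"):
    cv2.imwrite(f"pics/{n}0.png",read_camera(n)); print(n,camera_params(n))
print(camera_params("wrist"))
E
```

```text
pics
[ 181.01478992 -649.6101903   211.20690034] [-9.19672311e-04  9.90777771e-01  1.35493620e-01 -2.03337202e-04] [ 0.45915728  0.04388164 -0.01495697] 0.9987527918997134 0.0
scene {'fx': 374.19354286227957, 'fy': 374.19354286227957, 'cx': 317.3337472942543, 'cy': 202.23767954654983, 'rvec': array([ 1.8030219 ,  2.13960901, -0.49515865]), 'tvec': array([  53.96758762, -445.69096697, 1542.42959542])}
top {'fx': 454.7279792375788, 'fy': 454.7279792375788, 'cx': 321.284610758274, 'cy': 191.5121907838989, 'rvec': array([ 2.17768897, -2.12044545,  0.15306697]), 'tvec': array([  33.07234878,  568.33157216, 1239.02314237])}
{'fx': 359.7430142684688, 'fy': 359.7430142684688, 'cx': 318.7145033093956, 'cy': 188.88683520975798, 'rvec': array([-2.31775433,  1.76054717,  0.24764695]), 'tvec': array([-673.62724166,  -35.03317947,  379.91097733])}
```

View pics/scene0.png

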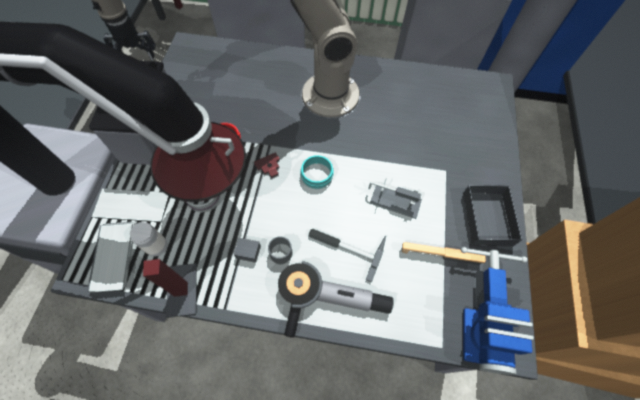

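View pics/top0.png

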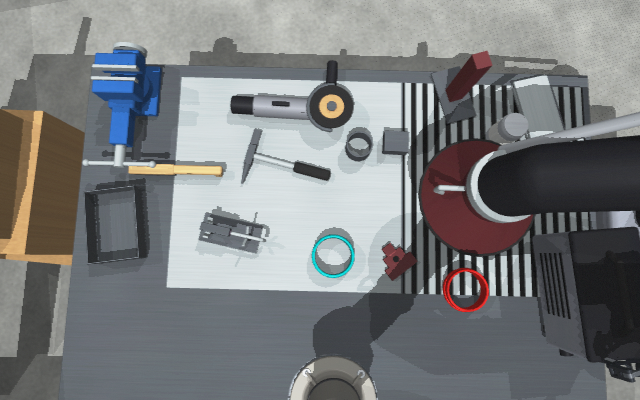

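```bash
cat > h.py <<'E'
from bench import *
import cv2, numpy as np
def w2p(n,P,c=None):
    c=c or camera_params(n); K=np.array([[c['fx'],0,c['cx']],[0,c['fy'],c['cy']],[0,0,1]])
    return cv2.projectPoints(np.array(P,float).reshape(-1,3),c['rvec'],c['tvec'],K,None)[0].reshape(-1,2)
def p2w(n,uv,z,c=None):
    c=c or camera_params(n); R=cv2.Rodrigues(c['rvec'])[0]; C=-R.T@c['tvec']
    d=R.T@np.array([(uv[0]-c['cx'])/c['fx'],(uv[1]-c['cy'])/c['fy'],1]); return C+d*(z-C[2])/d[2]
E
python3 - <<'E'
from h import *
a=cv2.imread('pics/top0.png');b=cv2.imread('pics/scene0.png');w=read_camera('wrist')
f=lambda i,x,y,W,H,s:cv2.resize(i[y:y+H,x:x+W],None,fx=s,fy=s,interpolation=cv2.INTER_CUBIC)
o=np.zeros((600,800,3),np.uint8)
o[:300,:400]=f(a,185,195,100,75,4)
o[:300,400:]=f(b,350,165,100,75,4)
o[300:,:400]=f(b,150,150,100,75,4)
o[300:550,400:]=cv2.resize(w,(400,250))
cv2.imwrite('pics/c1.png',o)
for z in (0,): print([p2w('top',p,z).round() for p in((402,100),(402,290),(466,290),(333,256),(397,262))])
print('noz',[p2w('top',p,240).round() for p in((419,197),(475,140),(475,256))])
E
```

```text
[array([ 855., -186.,    0.]), array([ 299., -186.,    0.]), array([ 304., -367.,    0.]), array([389.,  10.,   0.]), array([ 377., -172.,    0.])]
noz [array([ 532., -183.,  240.]), array([ 674., -319.,  240.]), array([ 397., -313.,  240.])]
```

View pics/c1.png

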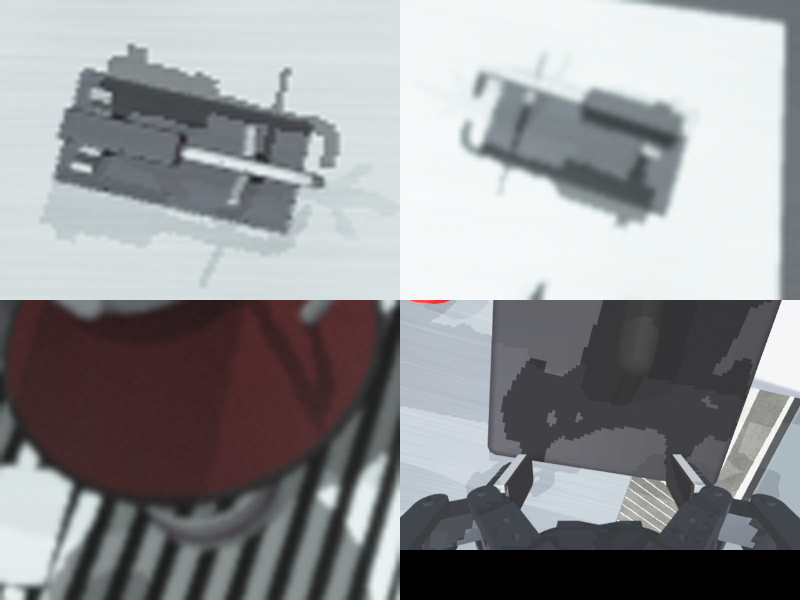

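```bash
cat >> h.py <<'E'
from scipy.spatial.transform import Rotation as Ro
def pose():
    s=get_state(); q=s['eef_rot']; return s['tcp_pos'],Ro.from_quat([q[1],q[2],q[3],q[0]]),s
def plan(wps,claw):
    """wps: list of (pos, Rotation, nrows); prints rows, simulating the rounding"""
    p,R,s=pose(); p=p.copy(); rows=[]
    for P,T,n in wps:
        P=np.array(P,float); p0=p.copy(); R0=R; rv=(R0.inv()*T).as_rotvec()
        for k in range(1,n+1):
            pt=p0+(P-p0)*k/n; Rt=R0*Ro.from_rotvec(rv*k/n)
            d=np.round(R.inv().apply(pt-p)); r=np.round((R.inv()*Rt).as_rotvec(degrees=True),1)
            rows.append([*d.tolist(),*r.tolist(),claw]); p=p+R.apply(d); R=R*Ro.from_rotvec(r,degrees=True)
    for i in range(0,len(rows),8): print(str([[float(f'{v:g}') for v in r] for r in rows[i:i+8]]).replace('.0,',',').replace('.0]',']'))
    print('end',p.round(),len(rows))
def tool(psi,tilt):
    """hook x heading psi (deg, world), tool tilted 'tilt' deg forward from straight down"""
    c,s=np.cos(np.radians(psi)),np.sin(np.radians(psi)); hx=np.array([c,s,0]); hy=np.array([-s,c,0]); up=np.array([0,0,1.])
    t=np.radians(tilt); z=np.sin(t)*hx-np.cos(t)*up; return Ro.from_matrix(np.c_[np.cross(hy,z),hy,z])
E
python3 - <<'E'
from h import *
f=lambda x,y:(185+x/4,195+y/4)
A=p2w('top',f(62,122),88);B=p2w('top',f(181,150),88);T=p2w('top',f(322,181),80)
print('handle back/front,tip',A,B,T)
d=(T-A)[:2]; psi=np.degrees(np.arctan2(d[1],d[0])); print('psi',psi,np.linalg.norm(d),np.linalg.norm((B-A)[:2]))
# ends: from A +40, from T (end at 135 ahead) -135
u=d/np.linalg.norm(d); print('origin',A[:2]+40*u,T[:2]-135*u)
# scene check
g=lambda x,y:(350+x/4,165+y/4)
print('scene: tip g(700?)',w2p('scene',[[*(A[:2]+40*u),88],[*(A[:2]+175*u),75]]))
c=camera_params('wrist');Rc=cv2.Rodrigues(c['rvec'])[0];p,R,s=pose()
print('cam in tool',R.inv().apply(-Rc.T@c['tvec']-p),'fwd',R.inv().apply(Rc[2]),'camx',R.inv().apply(Rc[0]))
# ring from scene: visible nearest arc
for x in (520,535,550):
  for y in (-360,-372,-384):
    a=np.linspace(-1,1,9); P=w2p('scene',[[x+57*np.cos(t),y+57*np.sin(t),0] for t in (-.9,-.45,0,.45,.9)]); print(x,y,P.round().astype(int).tolist())
print('small stuff',[p2w('top',q,20).round() for q in((328,172),(250,130),(245,183),(148,225),(397,262),(413,255))])
E
```

```text
handle back/front,tip [459.96903936 368.75757474  88.        ] [443.42792616 288.23990827  88.        ] [425.59697485 194.25431953  80.        ]
psi -101.1429566170215 177.85619161935332 82.19916690064423
origin [452.23873451 329.51165283] [451.68675371 326.70930599]
scene: tip g(700?) [[408.70174807 191.68321877]
 [369.32293641 180.9214535 ]]
cam in tool [  70.33992929   -0.64642692 -162.87776229] fwd [-2.74373523e-01  4.05188147e-04  9.61623110e-01] camx [-4.06562807e-04  9.99999773e-01 -5.37360344e-04]
520 -360 [[194, 197], [198, 202], [204, 205], [211, 204], [218, 201]]
520 -372 [[190, 197], [194, 202], [201, 204], [208, 204], [215, 201]]
520 -384 [[187, 196], [191, 201], [197, 204], [205, 203], [212, 200]]
535 -360 [[192, 201], [196, 206], [203, 208], [210, 208], [217, 205]]
535 -372 [[189, 201], [193, 205], [199, 208], [207, 208], [214, 204]]
535 -384 [[186, 200], [190, 205], [196, 207], [203, 207], [210, 204]]
550 -360 [[191, 205], [195, 210], [201, 212], [209, 212], [216, 209]]
550 -372 [[188, 204], [192, 209], [198, 212], [205, 211], [212, 208]]
550 -384 [[184, 204], [188, 209], [195, 211], [202, 211], [209, 208]]
small stuff [array([627.,  30.,  20.]), array([745., 260.,  20.]), array([589., 267.,  20.]), array([461., 535.,  20.]), array([ 377., -169.,   20.]), array([ 397., -214.,   20.])]
```

```bash
python3 - <<'E'
from h import *
p,R,s=pose()
V=tool(-101.5,0); mid=R*Ro.from_rotvec((R.inv()*V).as_rotvec()*.5)
plan([((155,-500,290),R,4),((330,-280,300),mid,6),((450,0,300),V,6),((480,300,260),V,6),((470,385,210),tool(-101.5,35),6),((469,408,154),tool(-101.5,45),4)],85)
E
```

```text
[[4, -38, -20, 0, 0, 0, 85], [4, -38, -19, 0, 0, 0, 85], [3, -38, -20, 0, 0, 0, 85], [4, -37, -19, 0, 0, 0, 85], [38, -28, -2, -0, -0, -5.2, 85], [40, -24, -1, -0, -0, -5.3, 85], [43, -20, -2, -0, -0, -5.2, 85], [43, -16, -2, -0, -0, -5.3, 85]]
[[46, -12, -1, -0, -0, -5.2, 85], [46, -8, -2, -0, -0, -5.3, 85], [48, -17, 0, -0, -0, -5.2, 85], [49, -13, 0, -0, -0, -5.3, 85], [50, -8, 0, -0, -0, -5.2, 85], [51, -4, 0, -0, -0, -5.3, 85], [50, 1, 0, -0, -0.1, -5.2, 85], [51, 6, 0, -0.1, 0, -5.2, 85]]
[[50, -5, 7, 0, 0, -0, 85], [50, -5, 6, 0, 0, -0, 85], [50, -5, 7, 0, 0, -0, 85], [50, -5, 7, 0, 0, -0, 85], [50, -5, 6, 0, 0, -0, 85], [50, -5, 7, 0, 0, -0, 85], [14, -5, 8, 0, -5.8, -0, 85], [14, -4, 7, 0, -5.9, -0, 85]]
[[15, -5, 6, 0, -5.8, -0, 85], [15, -4, 4, 0, -5.8, -0, 85], [16, -5, 2, 0, -5.8, -0, 85], [16, -4, 0, 0, -5.9, -0, 85], [13, -1, 8, 0, -2.5, -0, 85], [12, -2, 8, 0, -2.5, -0, 85], [14, -1, 7, 0, -2.5, -0, 85], [13, -2, 7, 0, -2.5, -0, 85]]
end [469. 408. 154.] 32
```

>>> play_rows:
  series:
    - [4,-38,-20,0,0,0,85]
    - [4,-38,-19,0,0,0,85]
    - [3,-38,-20,0,0,0,85]
    - [4,-37,-19,0,0,0,85]
    - [38,-28,-2,0,0,-5.2,85]
    - [40,-24,-1,0,0,-5.3,85]
    - [43,-20,-2,0,0,-5.2,85]
    - [43,-16,-2,0,0,-5.3,85]

```text
t: 1.15
tcp_pos: [272.1, -352.6, 297.2]
eef_rot: [0.0, 0.949, 0.315, -0.0]
force: [1.6, -0.2, -0.8]
finger_gap: 0.991
grasp_force: 0.0
```

>>> play_rows:
  series:
    - [46,-12,-1,0,0,-5.2,85]
    - [46,-8,-2,0,0,-5.3,85]
    - [48,-17,0,0,0,-5.2,85]
    - [49,-13,0,0,0,-5.3,85]
    - [50,-8,0,0,0,-5.2,85]
    - [51,-4,0,0,0,-5.3,85]
    - [50,1,0,0,0,-5.2,85]
    - [51,6,0,0,0,-5.2,85]

```text
t: 2.15
tcp_pos: [450.2, 1.1, 300.2]
eef_rot: [0.0, 0.774, 0.633, -0.0]
force: [0.7, -0.7, 0.2]
finger_gap: 0.997
grasp_force: 0.0
```

>>> play_rows:
  series:
    - [50,-5,7,0,0,0,85]
    - [50,-5,6,0,0,0,85]
    - [50,-5,7,0,0,0,85]
    - [50,-5,7,0,0,0,85]
    - [50,-5,6,0,0,0,85]
    - [50,-5,7,0,0,0,85]
    - [14,-5,8,0,-5.8,0,85]
    - [14,-4,7,0,-5.9,0,85]

```text
t: 3.15
tcp_pos: [477.3, 328.5, 243.5]
eef_rot: [0.066, 0.771, 0.629, -0.08]
force: [0.3, -0.4, -0.7]
finger_gap: 0.993
grasp_force: 0.0
```

>>> play_rows:
  series:
    - [15,-5,6,0,-5.8,0,85]
    - [15,-4,4,0,-5.8,0,85]
    - [16,-5,2,0,-5.8,0,85]
    - [16,-4,0,0,-5.9,0,85]
    - [13,-1,8,0,-2.5,0,85]
    - [12,-2,8,0,-2.5,0,85]
    - [14,-1,7,0,-2.5,0,85]
    - [13,-2,7,0,-2.5,0,85]

```text
t: 4.15
tcp_pos: [469.2, 407.3, 153.8]
eef_rot: [0.243, 0.716, 0.584, -0.297]
force: [0.6, -0.0, -0.6]
finger_gap: 0.999
grasp_force: 0.0
```

Good tracking at 45° tilt. A close look at the hook.

```bash
python3 - <<'E'
from h import *
c=camera_params('wrist'); w=read_camera('wrist'); np.save('c.npy',c,allow_pickle=True)
print(get_state()['joints'].round(2))
o=cv2.resize(w,(800,500))
cv2.imwrite('pics/w1.png',o); cv2.imwrite('pics/w1raw.png',w)
psi=np.radians(-101.5);hx=np.array([np.cos(psi),np.sin(psi),0]);hy=np.array([-hx[1],hx[0],0]);O=np.array([452,328,75])
for n,(a,b,z) in dict(backL=(-40,-11,13),backR=(-40,11,13),frontL=(40,-11,13),frontR=(40,11,13),bend=(130,0,5)).items(): print(n,w2p('wrist',O+a*hx+b*hy+[0,0,z],c)*1.25)
E
```

```text
[-0.73  0.93 -0.46  1.19  0.53  1.9  -1.42]
backL [[375.69338484 206.9173345 ]]
backR [[416.2711546  206.87706403]]
frontL [[380.96406502 268.86525769]]
frontR [[412.4878805 268.8407526]]
bend [[397.25604526 303.45228343]]
```

View pics/w1.png

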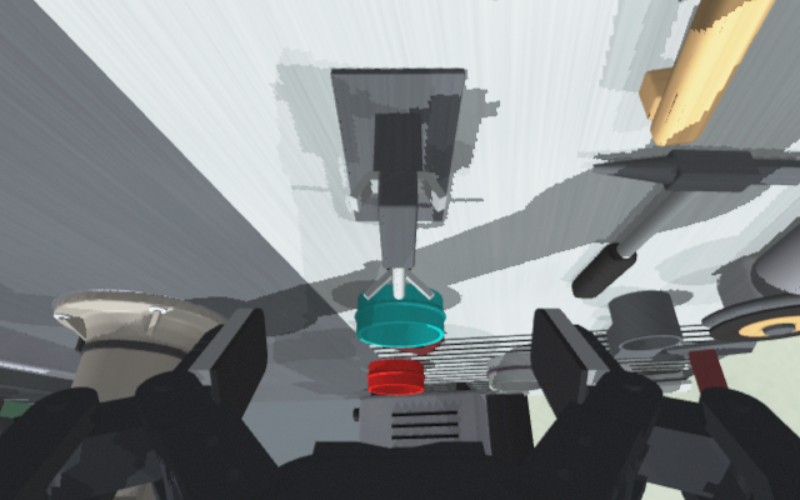

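```bash
python3 - <<'E'
from h import *
plan([((453.7,332.2,76),tool(-101.5,45),6)],85)
c=np.load('c.npy',allow_pickle=True).item()
for p in ((487,372),(537,372),(512,356),(512,390)):
    print(p,p2w('wrist',(p[0]/1.25,p[1]/1.25),25,c).round())
print(w2p('wrist',[[535,-370,0],[535,-370,50],[478,-370,25],[592,-370,25]],c)*1.25)
E
```

```text
[[-0, 0, 18, -0, 0.1, 0, 85], [-0, 1, 18, -0, 0, 0.1, 85], [-0, -0, 18, -0, 0.1, -0, 85], [-1, 0, 18, -0, 0, 0, 85], [0, 0, 18, -0, 0.1, 0, 85], [-0, 1, 17, -0.1, 0, 0.1, 85]]
end [454. 332.  76.] 6
(487, 372) [ 492. -356.   25.]
(537, 372) [ 588. -376.   25.]
(512, 356) [ 538. -237.   25.]
(512, 390) [ 543. -564.   25.]
[[507.90590275 359.83605096]
 [510.91218257 385.56879474]
 [480.35566145 373.77375095]
 [539.08148108 371.25444682]]
```

>>> play_rows:
  series:
    - [0,0,18,0,0.1,0,85]
    - [0,1,18,0,0,0.1,85]
    - [0,0,18,0,0.1,0,85]
    - [-1,0,18,0,0,0,85]
    - [0,0,18,0,0.1,0,85]
    - [0,1,17,0,0,0,85]
    - [0,0,0,0,0,0,85]
    - [0,0,0,0,0,0,40]

```text
t: 5.2
tcp_pos: [455.8, 333.2, 79.9]
eef_rot: [0.241, 0.717, 0.584, -0.294]
force: [-0.6, 0.2, 0.2]
finger_gap: 0.811
grasp_force: 0.0
```

>>> play_rows:
  series:
    - [0,0,0,0,0,0,0]
    - [0,0,0,0,0,0,0]
    - [0,0,0,0,0,0,0]
    - [0,0,0,0,0,0,0]
    - [0,0,0,0,0,0,0]
    - [0,0,0,0,0,0,0]
    - [0,0,0,0,0,0,0]
    - [0,0,0,0,0,0,0]

```text
t: 6.2
tcp_pos: [454.1, 333.3, 83.1]
eef_rot: [0.241, 0.716, 0.584, -0.296]
force: [-5.4, 1.0, 17.6]
finger_gap: 0.007
grasp_force: 22.2
```

```bash
python3 - <<'E'
from h import *
s=get_state(); print(s['joints'].round(3),s['force'],s['finger_gap'])
w=read_camera('wrist');b=read_camera('scene');a=read_camera('top')
cv2.imwrite('pics/w2raw.png',w)
o=np.zeros((600,800,3),np.uint8)
o[:300,:400]=cv2.resize(a[190:265,185:285],(400,300)); o[:300,400:]=cv2.resize(b[150:225,350:450],(400,300))
o[300:550,:400]=cv2.resize(w,(400,250)); o[300:600,400:]=cv2.resize(w[120:270,220:420],(400,300))
cv2.imwrite('pics/c2.png',o)
E
```

```text
[-0.647  0.901 -0.471  1.424  0.55   1.705 -1.47 ] [-5.35162808  0.99796683 17.64851832] 0.006713692265470711
```

View pics/c2.png

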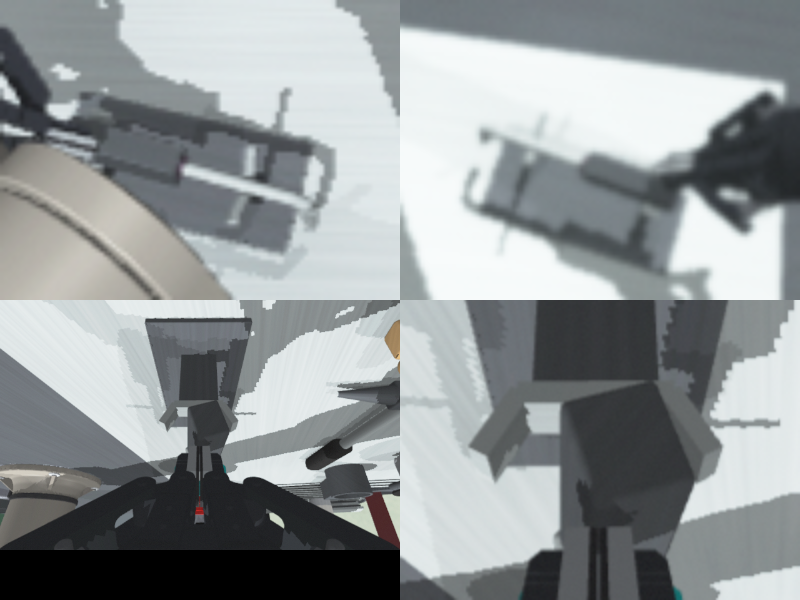

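```bash
python3 - <<'E'
from h import *
from scipy.optimize import least_squares
p,R,s=pose(); print(p,s['joints'][5])
def tri(d): 
    r=least_squares(lambda X:np.concatenate([(w2p(n,X)[0]-uv) for n,uv in d.items()]),p); return r.x,abs(r.fun).max()
X,e=tri(dict(top=(210,227.5),scene=(417.5,195))); print('tip tri',X,e,'in tool',R.inv().apply(X-p))
for z in (14,0,-15,-30): print(z,[w2p(n,p+R.apply([0,0,z])).round(1).tolist() for n in('top','scene','wrist')])
E
```

```text
[454.13991269 333.30433334  83.09158241] 1.7049130889225361
tip tri [455.69379155 351.76802559  77.78841305] 2.8625075265896953 in tool [16.78579615 -2.1887863  -9.21370385]
14 [[[218.4, 229.2]], [[406.0, 193.5]], [[318.1, 223.1]]]
0 [[[214.0, 228.1]], [[409.5, 193.0]], [[318.0, 233.6]]]
-15 [[[209.3, 227.0]], [[413.3, 192.6]], [[318.0, 246.8]]]
-30 [[[204.4, 225.8]], [[417.2, 192.1]], [[317.9, 262.5]]]
```

>>> play_rows:
  series:
    - [0,0,0,0,0,0,85]
    - [0,0,0,0,0,0,85]
    - [0,0,0,0,0,0,85]
    - [0,0,0,0,0,0,85]
    - [0,0,0,0,0,0,85]
    - [0,0,0,0,0,0,85]
    - [0,0,0,0,0,0,85]
    - [0,0,0,0,0,0,85]

```text
t: 7.35
tcp_pos: [455.6, 332.7, 79.5]
eef_rot: [0.241, 0.717, 0.584, -0.294]
force: [0.4, -0.1, -0.3]
finger_gap: 0.994
grasp_force: 0.0
```

```bash
python3 - <<'E'
from h import *
p,R,s=pose(); print(p,s['force'],s['joints'].round(3))
c=camera_params('wrist');w=read_camera('wrist');a=read_camera('top');b=read_camera('scene');cv2.imwrite('pics/w3raw.png',w);cv2.imwrite('pics/top3.png',a)
def ov(im,n,c,O=np.array([453,328,75]),psi=-101.5):
    im=im.copy();t=np.radians(psi);hx=np.array([np.cos(t),np.sin(t),0]);hy=np.array([-hx[1],hx[0],0])
    P=[O+x*hx+y*hy+[0,0,z] for x in(-40,40) for y in(-11,11) for z in(-13,13)]
    q=w2p(n,P,c)
    big=cv2.resize(im,None,fx=4,fy=4,interpolation=cv2.INTER_CUBIC);Q=(q*4+1.5).astype(int)
    for i in range(8):
        for k in(1,2,4):
            if not i&k: cv2.line(big,tuple(map(int,Q[i])),tuple(map(int,Q[i|k])),(0,255,0),1)
    for z in(-30,-15,0,14):
        u=w2p(n,p+R.apply([0,0,z]),c)[0]*4+1.5; cv2.circle(big,tuple(map(int,u)),4,(0,0,255),1)
    return big
o=np.zeros((600,800,3),np.uint8)
o[:300,:400]=ov(a,'top',camera_params('top'))[190*4:265*4,185*4:285*4]
o[:300,400:]=ov(b,'scene',camera_params('scene'))[150*4:225*4,350*4:450*4]
o[300:,:400]=cv2.resize(ov(w,'wrist',c)[110*4:290*4,200*4:440*4],(400,300))
o[300:550,400:]=cv2.resize(w,(400,250))
cv2.imwrite('pics/c3.png',o)
E
```

```text
[455.61121631 332.67929153  79.49407424] [ 0.3986566  -0.05940848 -0.30043416] [-0.646  0.904 -0.469  1.425  0.553  1.698 -1.47 ]
```

View pics/c3.png

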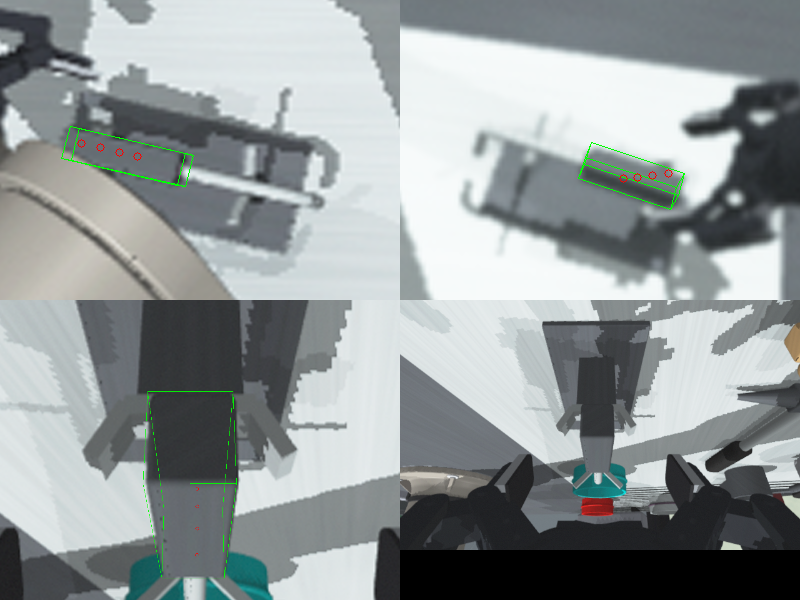

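The pads end 37 mm short of where the stated TCP would put them (both in the wrist view and from above), so the hook was not gripped; it has settled back in its rest. I advance by that amount.

```bash
python3 - <<'E'
from h import *
plan([((449.5,307,49.5),tool(-101.5,45),7)],85)
E
```

```text
[[0, -0, 6, -0, -0, -0, 85], [1, -0, 5, -0, -0.1, -0, 85], [0, -0, 6, -0, -0, -0.1, 85], [0, -1, 6, -0, -0.1, 0, 85], [1, 0, 5, -0, -0, 0, 85], [0, 0, 6, -0, -0.1, -0, 85], [0, 0, 6, -0, -0, -0, 85]]
end [449. 307.  50.] 7
```

>>> play_rows:
  series:
    - [0,0,6,0,0,0,85]
    - [1,0,5,0,-0.1,0,85]
    - [0,0,6,0,0,0,85]
    - [0,-1,6,0,-0.1,0,85]
    - [1,0,5,0,0,0,85]
    - [0,0,6,0,-0.1,0,85]
    - [0,0,6,0,0,0,85]
    - [0,0,0,0,0,0,85]

```text
t: 8.5
tcp_pos: [449.2, 306.0, 49.5]
eef_rot: [0.242, 0.716, 0.584, -0.297]
force: [0.8, -0.2, -0.5]
finger_gap: 0.991
grasp_force: 0.0
```

>>> play_rows:
  series:
    - [0,0,0,0,0,0,0]
    - [0,0,0,0,0,0,0]
    - [0,0,0,0,0,0,0]
    - [0,0,0,0,0,0,0]
    - [0,0,0,0,0,0,0]
    - [0,0,0,0,0,0,0]
    - [0,0,0,0,0,0,0]
    - [0,0,0,0,0,0,0]

```text
t: 9.5
tcp_pos: [448.8, 307.2, 50.5]
eef_rot: [0.242, 0.716, 0.584, -0.296]
force: [-2.7, 1.4, 5.5]
finger_gap: 0.249
grasp_force: 58.5
```

```bash
cat >> h.py <<'E'
def hk(O,psi,tilt=45,nose=0):
    """TCP pose for hook origin O, heading psi, nose-down pitch; grip offset as taken"""
    R0=tool(-101.5,45); off=R0.inv().apply(np.array([448.8,307.2,50.5])-[453,328,75])
    R=tool(psi,tilt-nose); return np.array(O)+R.apply(off),R
E
python3 - <<'E'
from h import *
plan([(*hk((453,328,138),-101.5),5),(*hk((542,-40,125),-90),11)],0)
E
```

```text
[[-9, 0, -9, -0, -0, -0, 0], [-9, 0, -9, -0, -0, -0, 0], [-9, 0, -9, -0, -0, -0.1, 0], [-9, 0, -9, -0, -0, 0, 0], [-9, -0, -9, -0, -0, 0, 0], [-21, 15, 23, -0.7, -0, -0.7, 0], [-21, 14, 23, -0.8, -0, -0.8, 0], [-22, 14, 23, -0.7, -0, -0.7, 0]]
[[-22, 14, 24, -0.8, -0, -0.8, 0], [-22, 12, 23, -0.7, -0, -0.7, 0], [-22, 12, 24, -0.8, -0, -0.7, 0], [-22, 12, 24, -0.7, -0, -0.8, 0], [-22, 11, 24, -0.7, -0, -0.7, 0], [-23, 10, 24, -0.8, -0, -0.7, 0], [-22, 10, 24, -0.7, -0, -0.8, 0], [-23, 9, 25, -0.8, -0, -0.7, 0]]
end [542. -61. 101.] 16
```

>>> play_rows:
  series:
    - [-9,0,-9,0,0,0,0]
    - [-9,0,-9,0,0,0,0]
    - [-9,0,-9,0,0,-0.1,0]
    - [-9,0,-9,0,0,0,0]
    - [-9,0,-9,0,0,0,0]
    - [-21,15,23,-0.7,0,-0.7,0]
    - [-21,14,23,-0.8,0,-0.8,0]
    - [-22,14,23,-0.7,0,-0.7,0]

```text
t: 10.5
tcp_pos: [474.6, 205.4, 110.3]
eef_rot: [0.25, 0.699, 0.604, -0.289]
force: [-0.5, -0.4, -3.1]
finger_gap: 0.245
grasp_force: 58.8
```

>>> play_rows:
  series:
    - [-22,14,24,-0.8,0,-0.8,0]
    - [-22,12,23,-0.7,0,-0.7,0]
    - [-22,12,24,-0.8,0,-0.7,0]
    - [-22,12,24,-0.7,0,-0.8,0]
    - [-22,11,24,-0.7,0,-0.7,0]
    - [-23,10,24,-0.8,0,-0.7,0]
    - [-22,10,24,-0.7,0,-0.8,0]
    - [-23,9,25,-0.8,0,-0.7,0]

```text
t: 11.5
tcp_pos: [543.0, -62.9, 100.5]
eef_rot: [0.271, 0.653, 0.653, -0.27]
force: [0.5, -0.4, -2.8]
finger_gap: 0.249
grasp_force: 58.7
```

```bash
python3 - <<'E'
from h import *
p,R,s=pose(); print(p,s['joints'].round(2),s['finger_gap'],s['force'].round(1))
c=camera_params('wrist');w=read_camera('wrist');a=read_camera('scene');np.save('c4.npy',c,allow_pickle=True);cv2.imwrite('pics/w4raw.png',w)
o=np.zeros((600,800,3),np.uint8)
big=cv2.resize(w[190:340,215:415],(800,600),interpolation=cv2.INTER_CUBIC)
o[:,:]=big; o[:150,:240]=cv2.resize(w,(240,150)); o[:200,560:]=cv2.resize(a[130:230,140:260],(240,200))
cv2.imwrite('pics/c4.png',o)
E
```

```text
[542.95522891 -62.85288876 100.5134459 ] [-0.15  0.62 -0.37  1.93  0.93  1.29 -1.09] 0.24938932585992268 [ 0.5 -0.4 -2.8]
```

View pics/c4.png

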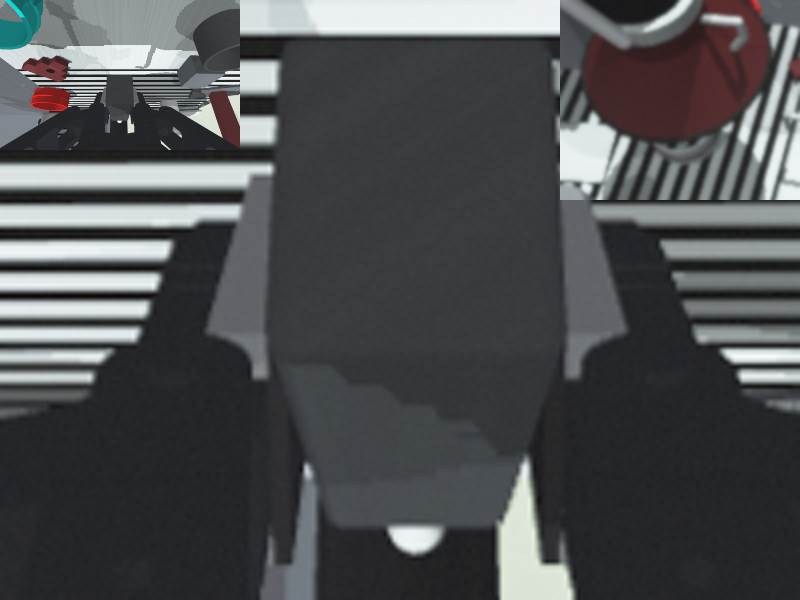

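```bash
python3 - <<'E'
from h import *
w=cv2.imread('pics/w1raw.png');c=np.load('c.npy',allow_pickle=True).item();b=cv2.imread('pics/scene0.png')
def ov(im,n,c,x0,y0,W,H,s,cols):
    big=cv2.resize(im[y0:y0+H,x0:x0+W],None,fx=s,fy=s,interpolation=cv2.INTER_CUBIC)
    for (x,y),col in cols:
        for z in(0,50):
            t=np.linspace(0,2*np.pi,60);q=w2p(n,np.c_[x+57*np.cos(t),y+57*np.sin(t),0*t+z],c)
            cv2.polylines(big,[(((q-[x0,y0])+.5)*s).astype(int).reshape(-1,1,2)],True,col,1)
    return big
o=np.zeros((600,800,3),np.uint8); C=[((541,-362),(0,255,0)),((541,-380),(255,0,255))]
sc=camera_params('scene')
o[:300,:400]=ov(w,'wrist',c,370,270,80,60,5,[]); o[:300,400:]=ov(w,'wrist',c,370,270,80,60,5,C)
o[300:,:400]=ov(b,'scene',sc,165,160,80,60,5,[]); o[300:,400:]=ov(b,'scene',sc,165,160,80,60,5,C)
cv2.imwrite('pics/c5.png',o)
E
```

```text
(no output)
```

View pics/c5.png

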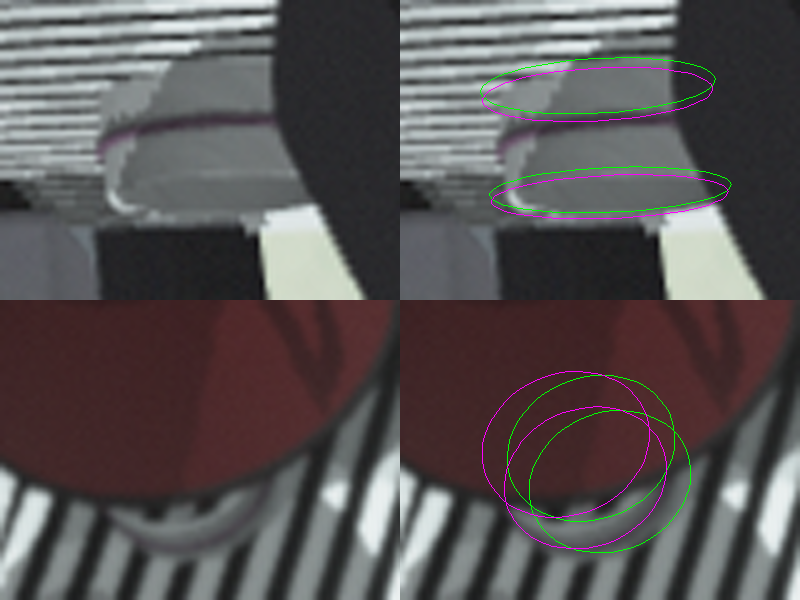

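```bash
python3 - <<'E'
from h import *
plan([(*hk((547,-130,112),-90),4),(*hk((547,-217,109),-90),4)],0)
E
```

```text
[[-12, 1, 17, -0.1, 0.1, -0.1, 0], [-13, 2, 18, -0, 0, -0, 0], [-12, 1, 17, -0.1, 0.1, -0.1, 0], [-13, 1, 17, -0, 0, -0.1, 0], [-15, 0, 16, -0, 0, 0, 0], [-14, 0, 16, -0, 0, 0, 0], [-15, 0, 16, -0, 0, 0, 0], [-15, 0, 16, -0, 0, 0, 0]]
end [ 547. -238.   84.] 8
```

>>> play_rows:
  series:
    - [-12,1,17,-0.1,0.1,-0.1,0]
    - [-13,2,18,0,0,0,0]
    - [-12,1,17,-0.1,0.1,-0.1,0]
    - [-13,1,17,0,0,0,0]
    - [-15,0,16,0,0,0,0]
    - [-14,0,16,0,0,0,0]
    - [-15,0,16,0,0,0,0]
    - [-15,0,16,0,0,0,0]

```text
t: 12.6
tcp_pos: [548.2, -234.6, 82.6]
eef_rot: [0.271, 0.652, 0.655, -0.268]
force: [-0.0, 0.2, -2.8]
finger_gap: 0.249
grasp_force: 59.2
```

```bash
python3 - <<'E'
from h import *
print(get_state()['joints'].round(2))
plan([(*hk((547,-217,63),-90),8)],0)
E
```

```text
[ 0.07  0.61 -0.26  2.    1.11  1.09 -0.97]
[[4, -0, 4, 0, -0, 0, 0], [3, -0, 4, 0.1, -0, 0, 0], [4, -0, 5, -0, -0.1, 0.1, 0], [3, -1, 4, 0, 0, -0, 0], [4, 0, 4, 0.1, -0, -0, 0], [3, 0, 4, -0, -0, 0, 0], [4, -0, 5, 0, -0.1, 0, 0], [4, -0, 4, 0.1, 0, 0, 0]]
end [ 547. -238.   38.] 8
```

>>> play_rows:
  series:
    - [4,0,4,0,0,0,0]
    - [3,0,4,0,0,0,0]
    - [4,0,5,0,0,0,0]
    - [2,0,2,0,0,0,0]
    - [0,0,0,0,0,0,0]
    - [0,0,0,0,0,0,0]
    - [0,0,0,0,0,0,0]
    - [0,0,0,0,0,0,0]

```text
t: 13.6
tcp_pos: [548.4, -234.5, 62.9]
eef_rot: [0.271, 0.652, 0.655, -0.268]
force: [-0.2, 0.7, -2.6]
finger_gap: 0.25
grasp_force: 59.0
```

>>> play_rows:
  series:
    - [4,0,4,0,0,0,0]
    - [4,0,4,0,0,0,0]
    - [4,0,4,0,0,0,0]
    - [3,0,3,0,0,0,0]
    - [2,0,2,0,0,0,0]
    - [0,0,0,0,0,0,0]
    - [0,0,0,0,0,0,0]
    - [0,0,0,0,0,0,0]

```text
t: 14.6
tcp_pos: [548.4, -234.4, 38.9]
eef_rot: [0.271, 0.652, 0.655, -0.268]
force: [0.3, -0.6, -2.9]
finger_gap: 0.248
grasp_force: 59.0
```

```bash
python3 - <<'E'
from h import *
p,R,s=pose(); print(p,s['force'],s['wrist_torque'])
# target ring y=-90 -> tip y=-90+46=-44 -> origin 86 ; stop margin; slow start
z=62.5
plan([(*hk((547,-170,z),-90),6),(*hk((547,-120,z),-90),5),(*hk((547,-20,z),-90),8),(*hk((547,75,z),-90),8),(*hk((547,90,z),-90),3),(*hk((547,90,z),-90),2)],0)
E
```

```text
[ 548.43982099 -234.41287413   38.91906878] [ 0.34484584 -0.60879427 -2.87674504] [ 1.14782276 -0.05268698  0.01286325]
[[5, -0, -5, 0, -0, 0, 0], [5, -0, -5, 0.1, -0.1, 0, 0], [6, -1, -5, 0, 0, 0.1, 0], [5, 0, -5, 0.1, -0, -0, 0], [5, -0, -5, 0, -0.1, 0, 0], [5, -0, -5, 0.1, 0, 0, 0], [7, -0, -7, -0, 0, 0, 0], [7, -0, -7, -0, 0, 0, 0]]
[[7, -0, -7, -0, 0, 0, 0], [7, -0, -7, -0, 0, 0, 0], [8, -0, -7, -0, 0, 0, 0], [9, -0, -9, -0, 0, 0, 0], [9, -0, -9, -0, 0, 0, 0], [8, -0, -9, -0, 0, 0, 0], [9, -0, -8, -0, 0, 0, 0], [9, -0, -9, -0, 0, 0, 0]]
[[9, -0, -9, -0, 0, 0, 0], [9, -0, -9, -0, 0, 0, 0], [8, -0, -9, -0, 0, 0, 0], [8, -0, -8, -0, 0, 0, 0], [9, -0, -9, -0, 0, 0, 0], [8, -0, -8, -0, 0, 0, 0], [9, -0, -9, -0, 0, 0, 0], [8, -0, -8, -0, 0, 0, 0]]
[[9, -0, -8, -0, 0, 0, 0], [8, -0, -9, -0, 0, 0, 0], [8, -0, -8, -0, 0, 0, 0], [4, -0, -4, -0, 0, 0, 0], [3, -0, -3, -0, 0, 0, 0], [4, -0, -4, -0, 0, 0, 0], [0, -0, 0, -0, 0, 0, 0], [0, -0, 0, -0, 0, 0, 0]]
end [547.  69.  38.] 32
```

>>> play_rows:
  series:
    - [4,0,-4,0,0,0,0]
    - [5,0,-5,0,0,0,0]
    - [5,0,-5,0,0,0,0]
    - [5,0,-5,0,0,0,0]
    - [5,0,-5,0,0,0,0]
    - [5,0,-5,0,0,0,0]
    - [5,0,-5,0,0,0,0]
    - [5,0,-5,0,0,0,0]

```text
t: 15.6
tcp_pos: [548.0, -178.8, 38.9]
eef_rot: [0.271, 0.652, 0.655, -0.268]
force: [0.0, -3.2, -3.7]
finger_gap: 0.252
grasp_force: 59.5
```

```bash
python3 - <<'E'
from h import *
p,R,s=pose(); print(p,R.as_quat().round(3),s['force'],s['wrist_torque'].round(2))
b=read_camera('scene'); w=read_camera('wrist')
o=np.zeros((600,800,3),np.uint8); o[:]=cv2.resize(b[130:250,150:310],(800,600),interpolation=cv2.INTER_CUBIC)
o[:150,:240]=cv2.resize(w,(240,150)); cv2.imwrite('pics/c6.png',o)
E
```

```text
[ 548.00764643 -178.82589382   38.90944466] [ 0.652  0.655 -0.268  0.271] [ 0.00436702 -3.22148123 -3.66105013] [1.   0.01 0.03]
```

View pics/c6.png

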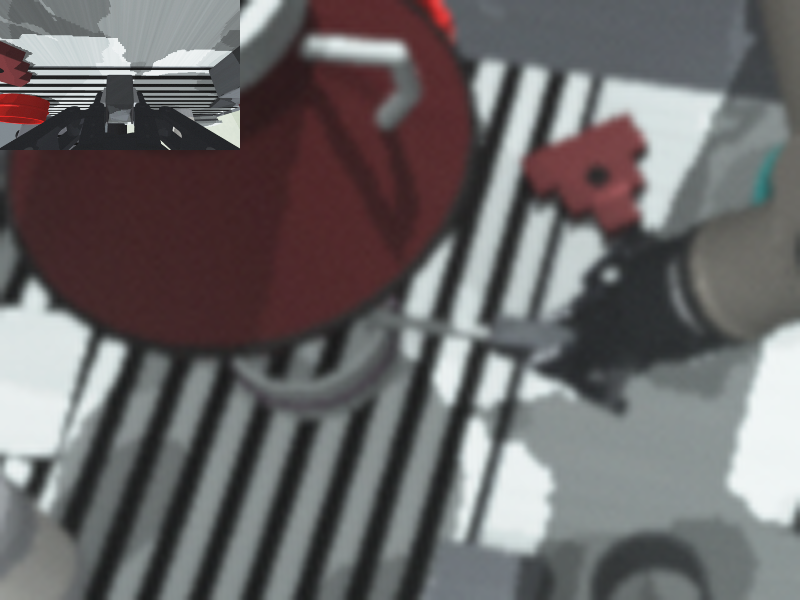

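>>> play_rows:
  series:
    - [6,0,-6,0,0,0,0]
    - [7,0,-7,0,0,0,0]
    - [7,0,-7,0,0,0,0]
    - [7,0,-7,0,0,0,0]
    - [7,0,-7,0,0,0,0]
    - [7,0,-7,0,0,0,0]
    - [7,0,-7,0,0,0,0]
    - [7,0,-7,0,0,0,0]

```text
t: 16.7
tcp_pos: [547.6, -100.8, 39.2]
eef_rot: [0.271, 0.652, 0.655, -0.268]
force: [0.6, -3.2, -3.7]
finger_gap: 0.249
grasp_force: 59.6
```

>>> play_rows:
  series:
    - [7,0,-7,0,0,0,0]
    - [7,0,-7,0,0,0,0]
    - [7,0,-7,0,0,0,0]
    - [7,0,-7,0,0,0,0]
    - [7,0,-7,0,0,0,0]
    - [7,0,-7,0,0,0,0]
    - [7,0,-7,0,0,0,0]
    - [7,0,-7,0,0,0,0]

```text
t: 17.7
tcp_pos: [547.3, -21.6, 39.4]
eef_rot: [0.271, 0.652, 0.655, -0.268]
force: [0.2, -3.2, -4.2]
finger_gap: 0.249
grasp_force: 59.7
```

>>> play_rows:
  series:
    - [7,0,-7,0,0,0,0]
    - [7,0,-7,0,0,0,0]
    - [7,0,-7,0,0,0,0]
    - [7,0,-7,0,0,0,0]
    - [7,0,-7,0,0,0,0]
    - [7,0,-7,0,0,0,0]
    - [7,0,-7,0,0,0,0]
    - [6,0,-6,0,0,0,0]

```text
t: 18.7
tcp_pos: [546.9, 56.3, 39.7]
eef_rot: [0.271, 0.652, 0.655, -0.268]
force: [0.0, -3.3, -4.4]
finger_gap: 0.25
grasp_force: 59.7
```

>>> play_rows:
  series:
    - [5,0,-5,0,0,0,0]
    - [3,0,-3,0,0,0,0]
    - [2,0,-2,0,0,0,0]
    - [0,0,0,0,0,0,0]
    - [-3,0,3,0,0,0,0]
    - [-3,0,3,0,0,0,0]
    - [-3,0,3,0,0,0,0]
    - [-3,0,3,0,0,0,0]

```text
t: 19.7
tcp_pos: [547.0, 52.3, 39.8]
eef_rot: [0.271, 0.652, 0.655, -0.268]
force: [-0.4, 0.4, -2.9]
finger_gap: 0.247
grasp_force: 60.0
```

```bash
python3 - <<'E'
from h import *
p,R,s=pose(); print(p,R.as_quat().round(3),s['force'],s['wrist_torque'].round(2),s['joints'].round(2))
b=read_camera('scene'); a=read_camera('top')
cv2.imwrite('pics/top7.png',a)
o=np.zeros((600,800,3),np.uint8); o[:300]=cv2.resize(a[100:280,180:500],(800,450),interpolation=cv2.INTER_CUBIC)[75:375]
o[300:]=cv2.resize(b[120:270,140:440],(800,400),interpolation=cv2.INTER_CUBIC)[50:350]; cv2.imwrite('pics/c7.png',o)
E
```

```text
[546.95480235  52.26171468  39.76653916] [ 0.652  0.655 -0.268  0.271] [-0.41808767  0.4401876  -2.87781169] [ 1.22  0.01 -0.  ] [-0.3   0.78 -0.4   1.82  0.89  1.35 -1.23]
```

View pics/c7.png

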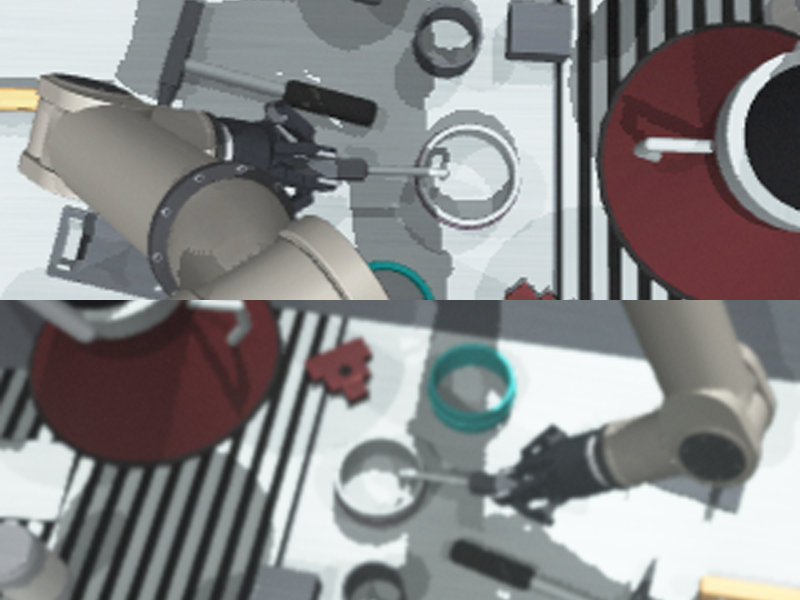

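```bash
python3 - <<'E'
from h import *
print(hk((453,328,75),-101.5)[0])
plan([(*hk((547,73,142),-90),8),(*hk((453,328,142),-101.5),12),(*hk((453,328,142),-101.5),4)],0)
E
```

```text
[448.8 307.2  50.5]
[[-7, 0, -7, 0, -0, 0, 0], [-7, 0, -7, 0.1, -0, 0, 0], [-7, 0, -7, -0, -0.1, 0, 0], [-6, 0, -7, 0, 0, 0.1, 0], [-7, 0, -6, 0, 0, -0, 0], [-7, 0, -7, 0.1, -0, -0, 0], [-7, 0, -7, -0, -0, 0, 0], [-7, 0, -7, 0, -0.1, 0, 0]]
[[15, -8, -15, 0.7, 0, 0.7, 0], [15, -9, -15, 0.7, 0, 0.7, 0], [15, -9, -15, 0.6, 0, 0.6, 0], [15, -9, -15, 0.7, 0, 0.7, 0], [14, -9, -14, 0.7, 0, 0.7, 0], [15, -10, -15, 0.7, 0, 0.7, 0], [14, -11, -14, 0.7, 0, 0.7, 0], [14, -10, -15, 0.6, 0, 0.6, 0]]
[[15, -11, -14, 0.7, 0, 0.7, 0], [14, -11, -14, 0.7, 0, 0.7, 0], [13, -12, -14, 0.7, 0, 0.7, 0], [14, -12, -13, 0.7, 0, 0.6, 0], [0, 0, -0, -0, 0, 0, 0], [0, 0, -0, -0, 0, 0, 0], [0, 0, -0, -0, 0, 0, 0], [0, 0, -0, -0, 0, 0, 0]]
end [449. 307. 117.] 24
```

>>> play_rows:
  series:
    - [-7,0,-7,0,0,0,0]
    - [-7,0,-7,0.1,0,0,0]
    - [-7,0,-7,0,-0.1,0,0]
    - [-7,0,-7,0,0,0.1,0]
    - [-7,0,-7,0,0,0,0]
    - [-7,0,-7,0.1,0,0,0]
    - [-7,0,-7,0,0,0,0]
    - [-7,0,-7,0,-0.1,0,0]

```text
t: 20.8
tcp_pos: [546.8, 52.4, 119.6]
eef_rot: [0.271, 0.653, 0.654, -0.271]
force: [0.0, 0.4, -2.8]
finger_gap: 0.25
grasp_force: 60.0
```

>>> play_rows:
  series:
    - [15,-8,-15,0.7,0,0.7,0]
    - [15,-9,-15,0.7,0,0.7,0]
    - [15,-9,-15,0.6,0,0.6,0]
    - [15,-9,-15,0.7,0,0.7,0]
    - [14,-9,-14,0.7,0,0.7,0]
    - [15,-10,-15,0.7,0,0.7,0]
    - [14,-11,-14,0.7,0,0.7,0]
    - [14,-10,-15,0.6,0,0.6,0]

```text
t: 21.8
tcp_pos: [481.0, 224.1, 119.6]
eef_rot: [0.252, 0.695, 0.608, -0.288]
force: [0.4, -0.5, -2.5]
finger_gap: 0.246
grasp_force: 60.0
```

>>> play_rows:
  series:
    - [15,-11,-14,0.7,0,0.7,0]
    - [14,-11,-14,0.7,0,0.7,0]
    - [13,-12,-14,0.7,0,0.7,0]
    - [14,-12,-13,0.7,0,0.6,0]
    - [0,0,0,0,0,0,0]
    - [0,0,0,0,0,0,0]
    - [0,0,0,0,0,0,0]
    - [0,0,0,0,0,0,0]

```text
t: 22.8
tcp_pos: [448.8, 306.9, 119.0]
eef_rot: [0.242, 0.715, 0.585, -0.297]
force: [0.1, 0.5, -2.7]
finger_gap: 0.245
grasp_force: 60.2
```

```bash
python3 - <<'E'
from h import *
p,R,s=pose(); print(p,s['joints'].round(2),(R.inv()*tool(-101.5,45)).as_rotvec(degrees=True).round(1))
# hook roll/pos check: numeric ring check in top image
a=read_camera('top'); cv2.imwrite('pics/top8.png',a)
g=cv2.GaussianBlur(cv2.cvtColor(a,cv2.COLOR_BGR2GRAY),(3,3),0)
c=cv2.HoughCircles(g[120:220,320:420],cv2.HOUGH_GRADIENT,1,15,param1=80,param2=12,minRadius=18,maxRadius=24)
for u,v,r in c[0][:3]: print(u+320,v+120,r,p2w('top',(u+320,v+120),50).round())
plan([(*hk((453,328,100),-101.5),4),(*hk((453,328,78),-101.5),4),(*hk((453,328,75.5),-101.5),3)],0)
E
```

```text
[448.7976619  306.87671797 119.0028446 ] [-0.61  0.83 -0.49  1.48  0.54  1.72 -1.45] [-0.  0.  0.]
368.5 198.5 21.0 [550. -84.  50.]
350.5 141.5 22.1 [711. -31.  50.]
[[8, 0, 8, -0, 0, 0, 0], [7, 0, 7, -0, 0, 0, 0], [8, 0, 8, -0, 0, 0, 0], [8, 0, 8, -0, 0, 0, 0], [4, 0, 4, -0, 0, 0, 0], [4, 0, 4, -0, 0, 0, 0], [4, 0, 3, -0, 0, 0, 0], [3, 0, 4, -0, 0, 0, 0]]
[[1, 0, 1, -0, 0, 0, 0], [0, 0, 0, -0, 0, 0, 0], [1, 0, 1, -0, 0, 0, 0]]
end [449. 307.  51.] 11
```

Ring at about (550, -84), upright on the plate. Now I lower the hook onto its rest.

>>> play_rows:
  series:
    - [8,0,8,0,0,0,0]
    - [7,0,7,0,0,0,0]
    - [8,0,8,0,0,0,0]
    - [8,0,8,0,0,0,0]
    - [4,0,4,0,0,0,0]
    - [4,0,4,0,0,0,0]
    - [4,0,4,0,0,0,0]
    - [3,0,3,0,0,0,0]

```text
t: 23.85
tcp_pos: [448.4, 307.7, 53.6]
eef_rot: [0.242, 0.715, 0.585, -0.297]
force: [0.3, 0.0, -2.5]
finger_gap: 0.245
grasp_force: 60.2
```

>>> play_rows:
  series:
    - [1,0,1,0,0,0,0]
    - [1,0,1,0,0,0,0]
    - [0,0,0,0,0,0,0]
    - [0,0,0,0,0,0,0]
    - [0,0,0,0,0,0,0]
    - [0,0,0,0,0,0,0]
    - [0,0,0,0,0,0,0]
    - [0,0,0,0,0,0,0]

```text
t: 24.85
tcp_pos: [448.4, 307.6, 51.0]
eef_rot: [0.242, 0.715, 0.585, -0.297]
force: [0.1, 0.5, -2.6]
finger_gap: 0.248
grasp_force: 60.2
```

>>> play_rows:
  series:
    - [1,0,1,0,0,0,0]
    - [0,0,0,0,0,0,0]
    - [0,0,0,0,0,0,0]
    - [0,0,0,0,0,0,85]
    - [0,0,0,0,0,0,85]
    - [0,0,0,0,0,0,85]
    - [0,0,0,0,0,0,85]
    - [0,0,0,0,0,0,85]

```text
t: 25.85
tcp_pos: [448.1, 308.0, 49.5]
eef_rot: [0.242, 0.715, 0.585, -0.297]
force: [-1.2, -0.1, -0.2]
finger_gap: 0.993
grasp_force: 0.0
```

>>> play_rows:
  series:
    - [0,0,0,0,0,0,85]
    - [0,0,0,0,0,0,85]
    - [0,0,-10,0,0,0,85]
    - [0,0,-15,0,0,0,85]
    - [0,0,-20,0,0,0,85]
    - [0,0,-25,0,0,0,85]
    - [0,0,-25,0,0,0,85]
    - [0,0,-25,0,0,0,85]

```text
t: 26.85
tcp_pos: [465.3, 392.3, 135.9]
eef_rot: [0.241, 0.715, 0.585, -0.296]
force: [0.7, -0.5, 0.3]
finger_gap: 0.999
grasp_force: 0.0
```

```bash
python3 - <<'E'
from h import *
print(get_state()['force'],pose()[0])
a=read_camera('top'); a0=cv2.imread('pics/top0.png'); w=read_camera('wrist'); cv2.imwrite('pics/w9.png',w);cv2.imwrite('pics/top9.png',a)
# numeric hook check: template of original hook patch in wrist view vs w1raw warped is pose dependent -> compare top patches
d=cv2.cvtColor(cv2.absdiff(a,a0),cv2.COLOR_BGR2GRAY)
t=a0[222:246,226:272]; r=cv2.matchTemplate(a[210:260,210:290],t,cv2.TM_CCOEFF_NORMED); _,m,_,l=cv2.minMaxLoc(r); print('front bar patch',m,(l[0]+210-226,l[1]+210-222))
for n,(x,y,W,H) in dict(turq=(308,230,50,50),spipe=(342,123,34,42),block=(380,124,30,34),hammer=(238,125,95,62),magnet=(380,240,40,42),grinder=(228,60,130,72),brush=(125,160,105,20),redring=(440,265,52,50)).items():
    r=cv2.matchTemplate(a[y-8:y+H+8,x-8:x+W+8],a0[y:y+H,x:x+W],cv2.TM_CCOEFF_NORMED); _,m,_,l=cv2.minMaxLoc(r); print(n,round(m,2),(l[0]-8,l[1]-8))
# bar direction in wrist view: handle top edges expected
c=camera_params('wrist');t=np.radians(-101.5);hx=np.array([np.cos(t),np.sin(t),0]);hy=np.array([-hx[1],hx[0],0]);O=np.array([453,328,75])
w1=cv2.imread('pics/w1raw.png');c1=np.load('c.npy',allow_pickle=True).item()
src=w2p('wrist',[O+i*hx+j*hy+[0,0,13] for i,j in((-40,-20),(-40,20),(130,20),(130,-20))],c1).astype(np.float32)
dst=w2p('wrist',[O+i*hx+j*hy+[0,0,13] for i,j in((-40,-20),(-40,20),(130,20),(130,-20))],c).astype(np.float32)
tgt=np.float32([[0,0],[80,0],[80,340],[0,340]])
A=cv2.warpPerspective(w1,cv2.getPerspectiveTransform(src,tgt),(80,340));B=cv2.warpPerspective(w,cv2.getPerspectiveTransform(dst,tgt),(80,340))
for k,(y0,y1) in dict(handle=(20,150),bar=(170,320)).items():
    r=cv2.matchTemplate(B,A[y0:y1,10:70],cv2.TM_CCOEFF_NORMED);_,m,_,l=cv2.minMaxLoc(r);print(k,'shift mm (across,along)',(l[0]-10)/2,(l[1]-y0)/2,round(m,2))
E
```

```text
[ 0.68537217 -0.45575076  0.29426726] [465.34246598 392.28565238 135.88231955]
front bar patch 0.993083119392395 (0, 0)
turq 0.64 (0, 0)
spipe 1.0 (0, 0)
block 1.0 (0, 0)
hammer 0.7 (0, 0)
magnet 0.84 (0, 0)
grinder 1.0 (0, 0)
brush 0.71 (0, 0)
redring 1.0 (0, 0)
handle shift mm (across,along) 0.0 -6.0 0.99
bar shift mm (across,along) 0.0 -3.5 0.97
```

```bash
python3 -c "
from bench import *
print(hand_in())"
```

```text
the job is handed in; nothing more can be done
None
```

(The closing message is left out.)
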